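# Load a reagent cartridge into the spring-fed magazine

## Robot

A 6-joint arm with a two-finger parallel gripper is mounted at the origin on the work surface. World frame = base frame: x ahead of the robot, y to its left, z up, the work surface at z = 0. Lengths are in m, angles in degrees, forces in N, time in s.
With the tool pointing down it reaches from about 0.275 to 0.75 m from the base axis. Payload 10.2 kg.
Tool frame: the origin (TCP) lies on the centre line of the jaws, within the pads' length; the fingertips stand 25 mm ahead of it and the grasp point (between the pads) lies 6 mm ahead of it; z points along the fingers, y is the direction in which the jaws open and shut (so a half turn about z gives the same grasp; the last joint's range is limited). The gripper opens to 85 mm and grips with 20 to 120 N. Pads are 22 mm wide; open, the fingers measure 114 mm over their backs; the gripper's body (76 mm by 85 mm) begins 54 mm behind the grasp point. The pads swing forward as they close: fully open they stand 13 mm farther back than shut.
Start: joints at [60.539, 17.928, 85.812, -0, 76.261, -12.8], TCP at [0.151, 0.503, 0.256] pointing down, gripper open.
Joint ranges: [-168.41, 168.41], [-55.51, 124.54], [10.69, 146.95], [-70.63, 250.63], [1, 178], [-165.06, 165.06]. Speed limits (degrees/s): [136.94, 136.94, 172.46, 180, 180, 180].

## Interface

Orientations are given as [roll, pitch, yaw] about the fixed x, y, z axes, in that order (R = Rz(yaw) Ry(pitch) Rx(roll)).
In Python, from rig import arm gives the robot as it stands.
- The arm moves only by the tool move_arm, never from a script. Its argument "commands" is a list of rows, each a list of 5 numbers: the finger opening in m, from 0 to 0.0854, then the shift along the world's x, y, z in m, then the turn about the world's z in degrees. A call has 1 to 8 rows; each row is the pose to reach, as a shift and turn from the pose commanded when the call began; what a row does not reach only later rows make up. A row lasts 1/8 s, in which the tool goes at most 62.5 mm and 10.7 degrees, less where a joint would pass 70% of its speed; a pose out of reach is approached as far as the arm can. A call with a gripper value outside its range is refused whole. The fingers move at their own pace and stop on an object; "squeeze" is the grip in N (left out, the last holds). Time passes only in rows, so rows that repeat a pose let the fingers close. It gives the time, the measured TCP pose, the force and the opening at its end, in the units of the state.
- arm.observe(): the state, without advancing time (a new reading comes with each control period).
- arm.snapshot(name): name is "scene" or "top" or "wrist"; returns a dict with "color" (420x560x3 uint8, red, green, blue), "z_map" (420x560 float32, m along the optical axis (not along the pixel's ray), 0 where there is no reading), "mtx" (3x3 intrinsics, pixels), "pose" (4x4, takes a point from camera to world coordinates). Camera axes: x right, y up, looking along -z (the intrinsics and any distortion apply to the point x, -y, -z); pixel columns grow to the right and rows downward; lengths in m; the calibration is good to about 2 mm. A picture is of the moment at which its call begins.
- arm.hand_in(): hands the job in, once; it reports no verdict.
Trained networks look in a picture, given as the dict that the camera call returned (one of the last four; its "shot" number tells which), for a name from the list of things; names that differ only in an ending like _2 or _b are one class to them, and where a whole thing is asked for, a point or a joint stands for the part that bears it (a point fixed in the world has none). Each returns a list of dicts, best first, with "conf" (0 to 1); they miss things now and then, are a little off and sometimes report something else, mostly with a low value. They report only what shows in the picture. A call takes as long as a camera call. They do not tell look-alikes from the thing itself.
- arm.recognise(picture, query): "at" ([x, y, z] in m, in the coordinates of the camera as it stood for that picture, good to about 4 mm: the middle of the surface that is visible of it).
- arm.outline_of(picture, query): "pixels" (420x560 bool, what is visible of it).
The state is a dict: "clock": time; "joint_positions": joint angles; "joint_velocities": joint speeds; "joint_efforts": joint torques, N m; "ee_pos": TCP position; "orientation": TCP orientation; "wrist_force": force on the tool from outside, world axes, zero at the start; "torque": the same for the moment, N m; "grip_width": finger opening in m.
Only numpy, scipy, OpenCV 4.12 (cv2) and the standard library are available. Lean on these libraries where they do the work, as an engineer would, in place of code of your own. Each camera call takes 0.05 s, during which the arm holds its last target.

## Task

Load the loose full-length reagent cartridge, the one that matches the stack already in the magazine, on top of that stack: lower it flat between the guides and push it down against the spring-fed follower until both end catches have snapped over it, then let go so that it stays locked under the catches. Leave the short cartridge where it lies on the bench.

Things in the scene. Friction and masses are not known exactly. Their poses are not given: they have to be found in the camera images.
- cartridge_center (a point): Centre of the loose full-length cartridge: flat white plastic block, 110 mm long (its x), 40 wide (y), 18 thick (z, up), 60 to 130 g, silvery foil and grey wells on top. Lies flat on the bench, this point 9 mm above it. A half turn is the same.
- seat (a point): Where the loaded cartridge's centre belongs in the fixed magazine, 82 mm above the bench; x along its length (half turn the same), z up. Channel 128 x 60 mm, flared above to 85 wide, tops at 126 mm. Long sides open for 94 mm mid-length down to the 15 mm base, for fingers. End catches: sloping tops, undersides at 91 mm. Press the centre 3 to 9 mm below here to snap; it springs back up to here.
- follower (a joint): Downward travel (m) of the magazine's spring-fed follower with its stack of two cartridges: 0 at rest, stack top then 89 mm above the bench; stop at 0.028; about 0.016 with a third cartridge locked in. Spring: 3 N net up at rest, 8 N at the stop; pushing past the catches takes up to 20 N in all.
- short_center (a point): Centre of the short cartridge, the wrong one: same look, width (40 mm) and thickness (18 mm) but only 70 mm long (its x). It lies flat on the bench and stays there.
There are look-alikes about, which are no part of the job. Leave any blue look-alike of the part that bears cartridge_center alone.

How it is judged (in metres and radians):
At the end, for the whole second after the job is handed in: The full-length cartridge lies flat (0.1 rad), in line (0.2 rad), on the stack under both catches: centre within 10 mm of the seat along, 12 across, at most 5 mm above or 12 mm below it; follower held down over 11 mm; short cartridge within 30 mm of its start (z of cartridge_center in the frame of seat between -0.012 and 0.005 m and x of cartridge_center in the frame of seat between -0.01 and 0.01 m and y of cartridge_center in the frame of seat between -0.012 and 0.012 m and angle between cartridge_center's own z axis and vertical below 0.1 rad and angle between the x axis of cartridge_center and the x axis of seat, either way round below 0.2 rad and value of joint follower above 0.011 m and distance of short_center from where it was at the start of the episode below 0.03 m); the robot touches nothing.
It fails at once if the short cartridge is moved by more than 30 mm (distance of short_center from where it was at the start of the episode above 0.03 m).
It also fails if it takes over 43 s, if anything falls off the work surface, if the arm or the gripper's body presses on something with over 40 N, if the wrist force passes 120 N, or if a joint passes its speed limit or range.

## Working session

There is one attempt and no reset: what is moved stays moved. The work goes in short steps, Python scripts to look and compute and a tool call to move; the robot and the scene stay as the last step left them, time stands still between calls to the robot, and variables do not carry over. Pictures are saved under pics/ and viewed, and the job is handed in when it is done.

Besides the shell and the picture viewer there is one more tool, called after ">>>" as name(argument=value, ...) on one line, values as JSON. move_arm: Moves the arm, as the interface text tells. Its arguments: {"type":"object","properties":{"commands":{"type":"array","items":{"type":"array","items":{"type":"number"}}},"squeeze":{"type":"number"}},"required":["commands"]}

```bash
mkdir -p pics; ls
cat > h.py <<'E'
import numpy as np, cv2
from rig import arm
def w(pic,at):
    return (pic["pose"]@np.append(at,1))[:3]
def cloud(pic):
    z=pic["z_map"]; v,u=np.mgrid[:z.shape[0],:z.shape[1]]; K=pic["mtx"]
    X=(u-K[0,2])/K[0,0]*z; Y=(v-K[1,2])/K[1,1]*z
    P=np.stack([X,-Y,-z,np.ones_like(z)],-1)@pic["pose"].T
    P=P[...,:3].copy(); P[z==0]=np.nan
    return P
def save(pic,n): cv2.imwrite(f"pics/{n}.png",pic["color"][...,::-1])
E
python3 - <<'E'
from h import *
print(arm.observe())
for n in ["top","scene"]:
    p=arm.snapshot(n); save(p,n+"0"); np.save(n+"0.npy",p,allow_pickle=True)
    print(n,p.keys())
    P=cloud(p)
    for q in ["cartridge_center","short_center","follower"]:
        try:
            for d in arm.recognise(p,q): print(q,d["conf"],w(p,d["at"]).round(4))
            for k,d in enumerate(arm.outline_of(p,q)):
                m=d["pixels"]; pts=P[m]; pts=pts[~np.isnan(pts[:,0])]
                r=cv2.minAreaRect(pts[:,:2].astype(np.float32)*1000)
                print("  out",d["conf"],m.sum(),np.median(pts,0).round(4),r,np.argwhere(m).mean(0).round())
        except Exception as e: print(q,e)
E
```

```text
pics
{'clock': 0.0, 'joint_positions': array([ 6.05385592e+01,  1.79605579e+01,  8.58555384e+01, -1.02029902e-03,
        7.62594395e+01, -1.27991112e+01]), 'joint_velocities': array([-0.20486565,  0.0459926 ,  0.04525299, -0.00811971,  0.08019126,
        0.00200082]), 'joint_efforts': array([-8.97410100e-04, -4.12267578e+01, -2.59746838e+01, -1.98045395e-04,
        4.12456910e-03,  3.64019940e-06]), 'ee_pos': array([0.15042693, 0.5027487 , 0.25571506]), 'orientation': array([-1.79926122e+02, -1.57675485e-02,  1.63337903e+02]), 'wrist_force': array([-0.57986242, -0.15151609,  0.04034459]), 'torque': array([ 0.02808878, -0.03428483,  0.00679454]), 'grip_width': 0.08507277323895224}
top dict_keys(['color', 'z_map', 'mtx', 'pose', 'shot'])
cartridge_center 0.67 [ 0.5657 -0.0416  0.0182]
cartridge_center 0.59 [ 0.3631 -0.2802  0.0177]
  out 0.93 1119 [ 0.3657 -0.2809  0.0183] ((366.9205017089844, -285.0550231933594), (110.54835510253906, 46.5814323425293), 7.985851287841797) [273. 407.]
  out 0.78 1010 [ 0.5654 -0.0419  0.0185] ((568.188720703125, -43.43147277832031), (40.8434638977050
[... 953 characters left out ...]
]
  out 0.81 986 [ 0.571  -0.0365  0.0176] ((561.3110961914062, -46.9202880859375), (61.032501220703125, 110.94911193847656), 36.106407165527344) [239. 243.]
  out 0.71 803 [ 0.4778 -0.1522  0.0174] ((473.10736083984375, -168.3882598876953), (114.43558502197266, 62.42339324951172), 2.1362578868865967) [193. 251.]
short_center 0.86 [ 0.6447 -0.2217  0.0195]
  out 0.62 527 [ 0.6438 -0.2176  0.0172] ((643.092041015625, -225.41067504882812), (71.45199584960938, 42.254417419433594), 5.814192771911621) [205. 173.]
follower 0.96 [0.4964 0.1704 0.0873]
  out 0.79 1381 [0.495  0.1712 0.0883] ((502.450927734375, 160.4066925048828), (132.28662109375, 59.238914489746094), 13.313837051391602) [262. 335.]
```

View pics/top0.png

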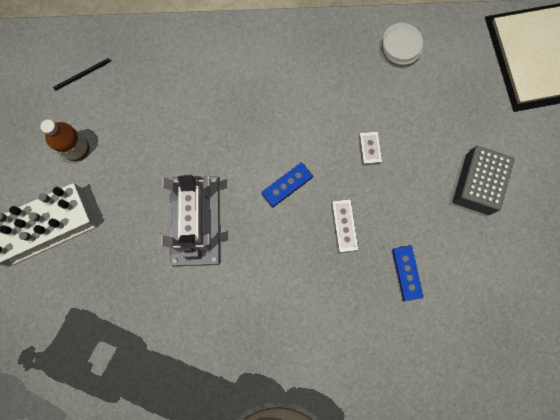

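View pics/scene0.png

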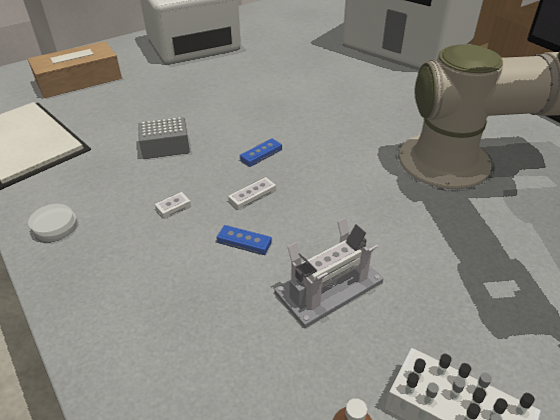

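The only white full-length block is at top-view pixel (345,226), about (0.470, -0.158). The short one is at (370,148), and both blue look-alikes are off to the sides. The magazine is at (188,213). On the way I'll look at the magazine from above with the wrist camera.

>>> move_arm(commands=[[0.085,0.04,-0.04,0.02,5],[0.085,0.085,-0.085,0.04,10],[0.085,0.13,-0.13,0.05,16.7],[0.085,0.17,-0.17,0.05,16.7],[0.085,0.21,-0.21,0.05,16.7],[0.085,0.25,-0.25,0.05,16.7],[0.085,0.29,-0.29,0.05,16.7],[0.085,0.345,-0.345,0.05,16.7]])

```text
clock: 1.7
ee_pos: [0.4858, 0.1673, 0.3065]
orientation: [180.0, 0.0, -179.9]
wrist_force: [0.2, 1.1, 0.0]
grip_width: 0.0849
```

>>> move_arm(commands=[[0.085,0,0,0,0],[0.085,0,0,0,0]])

```text
clock: 1.95
ee_pos: [0.4845, 0.1689, 0.3062]
orientation: [180.0, -0.0, -180.0]
wrist_force: [0.6, 0.1, 0.1]
grip_width: 0.0848
```

Run:
```python
from h import *
p=arm.snapshot("wrist"); save(p,"wrist1"); np.save("wrist1.npy",p,allow_pickle=True)
s=arm.observe(); print(s["clock"],s["ee_pos"],s["orientation"],s["joint_positions"])
P=cloud(p)
for d in arm.recognise(p,"follower"): print(d["conf"],w(p,d["at"]).round(4))
for d in arm.outline_of(p,"follower"):
    m=d["pixels"]; pts=P[m]; pts=pts[np.isfinite(pts[:,0])]
    print(d["conf"],m.sum(),np.median(pts,0).round(4),cv2.minAreaRect(pts[:,:2].astype(np.float32)*1000))
```

```text
2.0 [0.48422494 0.16937997 0.30639941] [ 1.79990589e+02 -2.41457108e-03 -1.79916916e+02] [ 6.17186413e+00  1.45630391e+01  8.27674796e+01  9.69290948e-03
  8.26708842e+01 -8.39124563e+01]
0.56 [0.494  0.159  0.0875]
0.97 3072 [0.4942 0.1582 0.0891] ((500.2862854003906, 159.05514526367188), (48.8408088684082, 118.70279693603516), 85.8080825805664)
```

View pics/wrist1.png

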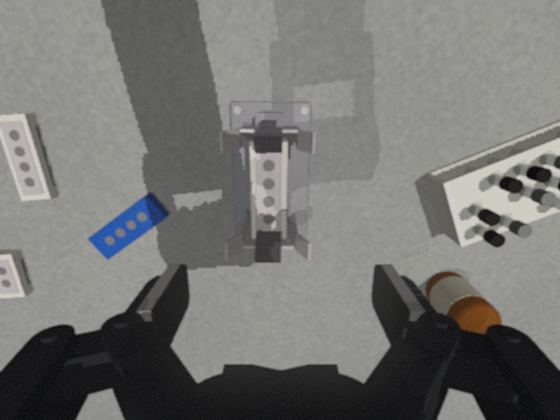

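The wrist view shows the stack at pixel columns about 250–287, with wells at (268, 165–218), dark catches at (267,137) and (267,246), and four guide posts. The magazine's long axis is nearly along world x. Next I'll measure it precisely.

Run:
```python
from h import *
p=np.load("wrist1.npy",allow_pickle=True).item(); P=cloud(p); C=p["color"]
def near(P): return (abs(P[...,0]-.497)<.12)&(abs(P[...,1]-.158)<.08)
m=near(P)&(abs(P[...,2]-.089)<.003)
m=cv2.morphologyEx(m.astype(np.uint8),cv2.MORPH_OPEN,np.ones((3,3)))>0
pts=P[m]; print("stack",len(pts),pts.min(0),pts.max(0),np.median(pts,0))
# y edges by x slice
for a in np.arange(.44,.56,.01):
    s=pts[abs(pts[:,0]-a)<.004]
    if len(s)>5: print(round(a,3),np.percentile(s[:,1],[2,98]).round(4),len(s))
# high points clusters
m=near(P)&(P[...,2]>.100)
n,l,st,ce=cv2.connectedComponentsWithStats(m.astype(np.uint8))
for i in range(1,n):
    if st[i,4]>15:
        q=P[l==i]; print(st[i],q.min(0).round(3),q.max(0).round(3))
m=near(P)&(P[...,2]>.010)&(P[...,2]<.02)
q=P[m]; print("base",len(q),cv2.minAreaRect(q[:,:2].astype(np.float32)*1000), np.median(q[:,2]))
v=cv2.resize(C[80:280,200:340],None,fx=4,fy=4,interpolation=cv2.INTER_CUBIC)[...,::-1][:600*2]
cv2.imwrite("pics/crop1.png",cv2.resize(v,(560,600) if 0 else (420,600)))
z=P[80:280,200:340,2]; z=np.nan_to_num(z); zc=cv2.applyColorMap((np.clip(z/.13,0,1)*255).astype(np.uint8),cv2.COLORMAP_JET)
cv2.imwrite("pics/z1.png",cv2.resize(zc,(420,600),interpolation=cv2.INTER_NEAREST))
```

```text
stack 3179 [0.42967883 0.12823845 0.08624697] [0.56437735 0.18858114 0.0919296 ] [0.49355831 0.15823059 0.08909809]
0.44 [0.1389 0.1771] 19
0.45 [0.1386 0.1775] 79
0.46 [0.1386 0.1775] 302
0.47 [0.1382 0.1776] 273
0.48 [0.1391 0.1777] 260
0.49 [0.1389 0.1778] 262
0.5 [0.1385 0.1767] 253
0.51 [0.1383 0.1768] 252
0.52 [0.138  0.1768] 249
0.53 [0.1387 0.1769] 242
0.54 [0.1385 0.1769] 182
0.55 [0.1382 0.177 ] 42
0.56 [0.1378 0.1873] 48
[220 130  15  23 302] [0.43  0.113 0.1  ] [0.45  0.124 0.12 ]
[302 131  14  23 273] [0.43  0.192 0.1  ] [0.45  0.204 0.119]
[252 133  31  18 500] [0.431 0.144 0.1  ] [0.45  0.172 0.127]
[225 236  14  24 237] [0.543 0.112 0.1  ] [0.564 0.123 0.119]
[255 236  27  27 675] [0.543 0.143 0.1  ] [0.563 0.171 0.127]
[299 237  13  24 214] [0.544 0.191 0.1  ] [0.565 0.203 0.12 ]
[    0   264   560   156 44276] [0.463 0.096 0.293] [0.498 0.238 0.379]
base 4791 ((492.82989501953125, 157.90072631835938), (100.01651763916016, 181.17941284179688), 89.55323791503906) 0.014788280304302126
```

View pics/crop1.png

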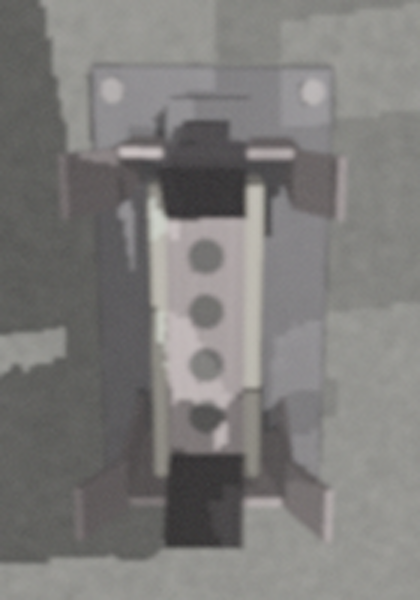

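View pics/z1.png

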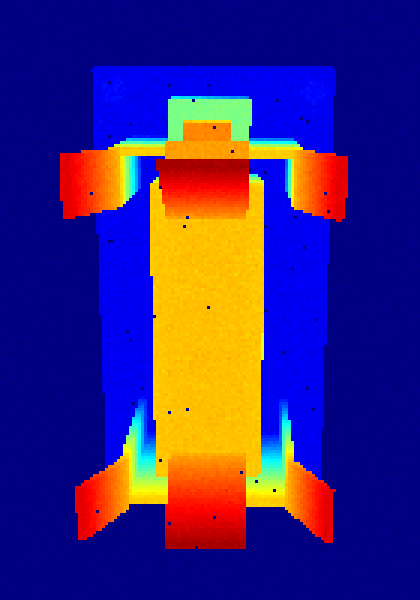

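The seat comes out at about (0.497, 0.158), with yaw near -0.5°. The posts and catches are symmetric and the sizes agree. Now to the cartridge.

>>> move_arm(commands=[[0.085,0,-0.06,-0.01,3],[0.085,0,-0.12,-0.03,7],[0.085,0,-0.18,-0.05,7],[0.085,-0.005,-0.24,-0.07,7],[0.085,-0.01,-0.29,-0.08,7],[0.085,-0.014,-0.327,-0.09,7],[0.085,-0.014,-0.327,-0.09,7],[0.085,-0.014,-0.327,-0.09,7]])

```text
clock: 3.1
ee_pos: [0.4709, -0.1571, 0.2167]
orientation: [-180.0, 0.0, -172.9]
wrist_force: [0.0, 0.5, -0.3]
grip_width: 0.0847
```

Run:
```python
from h import *
p=arm.snapshot("wrist"); save(p,"wrist2"); np.save("wrist2.npy",p,allow_pickle=True)
s=arm.observe(); print(s["clock"],s["ee_pos"],s["orientation"],s["wrist_force"])
P=cloud(p)
for d in arm.recognise(p,"cartridge_center"): print(d["conf"],w(p,d["at"]).round(4))
for d in arm.outline_of(p,"cartridge_center"):
    m=d["pixels"]; pts=P[m]; pts=pts[np.isfinite(pts[:,0])]
    pts=pts[abs(pts[:,2]-.018)<.004]
    print(d["conf"],m.sum(),np.median(pts,0).round(4),cv2.minAreaRect(pts[:,:2].astype(np.float32)*1000),np.argwhere(m).mean(0))
m=(abs(P[...,2]-.018)<.0035)&(np.linalg.norm(P[...,:2]-[.47,-.158],axis=-1)<.075)&(P[...,1]<0)
m=cv2.morphologyEx(m.astype(np.uint8),cv2.MORPH_OPEN,np.ones((3,3)))
n,l,st,ce=cv2.connectedComponentsWithStats(m)
for i in range(1,n):
    if st[i,4]>200: print(st[i],cv2.minAreaRect(P[l==i][:,:2].astype(np.float32)*1000),np.median(P[l==i],0))
```

```text
3.15 [ 0.47102128 -0.15695681  0.21678014] [-1.79983781e+02  3.83249358e-02 -1.72864252e+02] [ 0.25409841  0.64969019 -0.20995303]
0.9 [ 0.562  -0.052   0.0204]
0.68 [ 0.4693 -0.1632  0.0179]
0.66 [ 0.3647 -0.2828  0.0232]
0.92 5875 [ 0.3668 -0.2822  0.0181] ((370.93402099609375, -282.6820983886719), (100.05155181884766, 40.57093811035156), 7.60491943359375) [ 58.4772766  157.74876596]
0.74 3998 [ 0.4673 -0.1598  0.0181] ((471.718505859375, -159.43212890625), (110.0409164428711, 39.945953369140625), 4.463630199432373) [181.15082541 276.58629315]
0.62 3232 [ 0.5671 -0.0506  0.018 ] ((566.6776733398438, -41.07115173339844), (41.11326217651367, 110.11248779296875), 35.638160705566406) [274.66924505 366.6460396 ]
[ 257  130   43  106 4055] ((471.70318603515625, -159.3949737548828), (110.03018951416016, 40.04102325439453), 4.533598899841309) [ 0.46716333 -0.15954604  0.01809547]
```

View pics/wrist2.png

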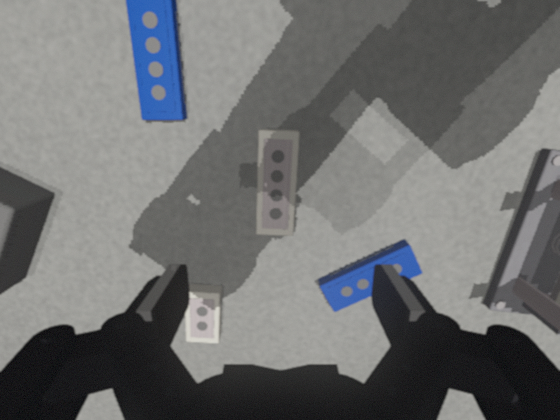

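The wrist view shows the white cartridge at pixel (277,181), clear of the blue blocks at (155,60) and (367,275). It measures 110 × 40 mm, with its centre at (0.4717, -0.1594, top 0.018) and yaw 4.5°. The top camera agrees. I'll descend over it.

>>> move_arm(commands=[[0.085,0.0005,-0.0025,-0.05,-2.6],[0.085,0.0005,-0.0025,-0.1,-2.6],[0.085,0.0005,-0.0025,-0.14,-2.6],[0.085,0.0005,-0.0025,-0.165,-2.6],[0.085,0.0005,-0.0025,-0.18,-2.6],[0.085,0.0005,-0.0025,-0.188,-2.6],[0.085,0.0005,-0.0025,-0.188,-2.6],[0.085,0.0005,-0.0025,-0.188,-2.6]], squeeze=70)

```text
clock: 4.25
ee_pos: [0.4717, -0.1609, 0.0291]
orientation: [-179.9, 0.1, -175.6]
wrist_force: [0.3, 1.3, 0.4]
grip_width: 0.0851
```

>>> move_arm(commands=[[0.055,0,0,0,0],[0.05,0,0,0,0],[0.05,0,0,0,0],[0.05,0,0,0,0]])

```text
clock: 4.75
ee_pos: [0.4712, -0.1607, 0.0283]
orientation: [180.0, 0.0, -175.6]
wrist_force: [0.5, 1.1, -0.4]
grip_width: 0.0498
```

Run:
```python
from h import *
p=arm.snapshot("wrist"); save(p,"wrist3"); np.save("wrist3.npy",p,allow_pickle=True)
s=arm.observe(); print(s["clock"],s["ee_pos"],s["orientation"],s["wrist_force"],s["grip_width"])
P=cloud(p)
g=p["z_map"]; 
for lo,hi in ((100,260),(300,460)):
    q=P[250:340,lo:hi]; zz=q[...,2]
    m=(zz<.06)&(zz>.003)&(abs(q[...,0]-s["ee_pos"][0])<.02)
    print(q[m].min(0),q[m].max(0))
m=(abs(P[...,2]-.018)<.0035)&(np.linalg.norm(P[...,:2]-[.47,-.158],axis=-1)<.075)
m=cv2.morphologyEx(m.astype(np.uint8),cv2.MORPH_OPEN,np.ones((3,3)))
n,l,st,ce=cv2.connectedComponentsWithStats(m)
for i in range(1,n):
    if st[i,4]>200: print(st[i],cv2.minAreaRect(P[l==i][:,:2].astype(np.float32)*1000),np.median(P[l==i],0))
```

```text
4.8 [ 0.4712276  -0.16072159  0.02829303] [ 1.79998747e+02 -1.65203640e-03 -1.75561297e+02] [-0.79407693  0.05158035 -0.2122761 ] 0.049463944323536374
[ 0.45465439 -0.2178134   0.00520795] [ 0.49119565 -0.16801388  0.05999935]
[ 0.45307325 -0.15215159  0.00517344] [ 0.49121721 -0.10309248  0.0599964 ]
[  231   164    98   206 17712] ((468.9417724609375, -159.882080078125), (104.67250061035156, 40.20934295654297), 4.519542694091797) [ 0.45911933 -0.16037536  0.01811363]
```

View pics/wrist3.png

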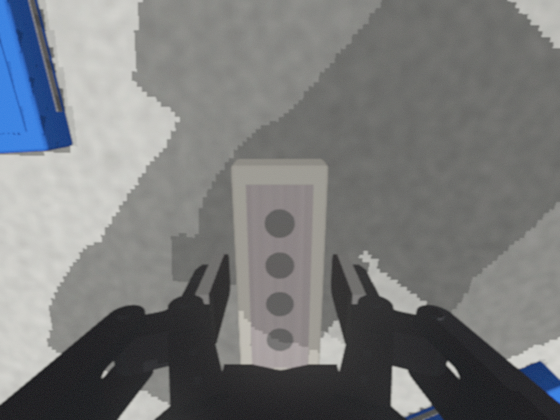

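The fingers straddle the cartridge symmetrically (tips at about (215,270) and (345,270)) and the lowest visible tip points are about 5 mm above the bench. Closing now.

>>> move_arm(commands=[[0.045,0,0,-0.001,0],[0.03,0,0,-0.001,0],[0.03,0,0,-0.001,0],[0.03,0,0,-0.001,0],[0.03,0,0,-0.001,0]], squeeze=80)

```text
clock: 5.42
ee_pos: [0.4713, -0.1608, 0.0276]
orientation: [-180.0, 0.0, -175.6]
wrist_force: [-1.6, 0.1, 5.7]
grip_width: 0.0382
```

>>> move_arm(commands=[[0.03,0,0,0.02,0],[0.03,0,0,0.05,0],[0.03,0,0,0.09,0],[0.03,0,0,0.14,0],[0.03,0,0,0.17,0],[0.03,0,0,0.17,0],[0.03,0,0,0.17,0]])

```text
clock: 6.3
ee_pos: [0.4707, -0.1604, 0.1958]
orientation: [179.9, -0.1, -175.6]
wrist_force: [-0.2, 0.3, -1.6]
grip_width: 0.0377
```

```bash
cat > held.py <<'E'
from h import *
import sys
p=arm.snapshot("wrist"); save(p,sys.argv[1]); np.save(sys.argv[1]+".npy",p,allow_pickle=True)
s=arm.observe(); e=s["ee_pos"]; print(s["clock"],e.round(4),s["orientation"].round(2),s["wrist_force"].round(2),s["grip_width"])
P=cloud(p); C=p["color"].astype(int)
z0=e[2]-.012
m=(P[...,2]<e[2]-.002)&(P[...,2]>e[2]-.02)&(np.linalg.norm(P[...,:2]-e[:2],axis=-1)<.075)
m&=(C.sum(-1)>200)
m=cv2.morphologyEx(m.astype(np.uint8),cv2.MORPH_OPEN,np.ones((3,3)))
n,l,st,ce=cv2.connectedComponentsWithStats(m)
for i in range(1,n):
    if st[i,4]>400:
        q=P[l==i]; A=np.c_[q[:,:2]-e[:2],np.ones(len(q))]; c=np.linalg.lstsq(A,q[:,2],rcond=None)[0]
        r=cv2.minAreaRect(q[:,:2].astype(np.float32)*1000)
        print(st[i],r,"plane",c.round(4)); 
        yaw=np.radians(np.median([s["orientation"][2]])+180); d=np.array([np.cos(yaw),np.sin(yaw)]); n2=np.array([-d[1],d[0]])
        a=(q[:,:2]-e[:2])@d; b=(q[:,:2]-e[:2])@n2; print("along range",np.percentile(a,[.5,99.5]),"across",np.percentile(b,[1,99]))
E
python3 held.py wrist4
```

```text
6.35 [ 0.4707 -0.1604  0.1957] [ 1.7990e+02 -1.4000e-01 -1.7556e+02] [-0.48 -0.26 -1.2 ] 0.03799669153944724
[  221   161   120   209 18398] ((468.0750732421875, -159.26254272460938), (104.0156478881836, 54.70404815673828), 4.3357462882995605) plane [0.0059 0.002  0.1863]
along range [-0.05431197  0.0457802 ] across [-0.01963893  0.02243916]
```

View pics/wrist4.png

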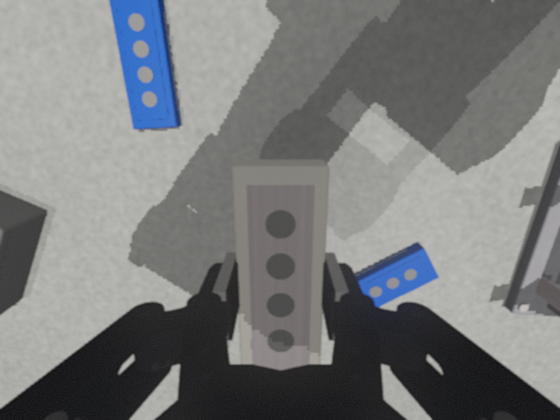

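The cartridge is held level (grip 38 mm), its top 9.4 mm below the TCP and its centre 0.7 mm along from the TCP. Moving above the seat.

>>> move_arm(commands=[[0.03,0.003,0.03,0,-1],[0.03,0.007,0.08,0,-2],[0.03,0.011,0.13,0,-3],[0.03,0.015,0.18,0,-4],[0.03,0.019,0.23,0,-4.9],[0.03,0.023,0.275,0,-4.9],[0.03,0.025,0.3,0,-4.9],[0.03,0.026,0.3185,0,-4.9]])

```text
clock: 7.35
ee_pos: [0.4968, 0.1588, 0.1959]
orientation: [-180.0, -0.1, 179.6]
wrist_force: [-0.2, -1.1, -2.0]
grip_width: 0.038
```

>>> move_arm(commands=[[0.03,0,0,0,0],[0.03,0,0,0,0]])

```text
clock: 7.6
ee_pos: [0.4972, 0.157, 0.1969]
orientation: [-180.0, -0.0, 179.5]
wrist_force: [-0.1, -1.0, -1.8]
grip_width: 0.0383
```

```bash
python3 held.py wrist5
python3 - <<'E'
from h import *
p=np.load("wrist5.npy",allow_pickle=True).item(); P=cloud(p)
m=(abs(P[...,0]-.497)<.09)&(abs(P[...,1]-.158)<.06)&(P[...,2]>.1)&(P[...,2]<.13)
n,l,st,ce=cv2.connectedComponentsWithStats(m.astype(np.uint8))
for i in range(1,n):
    if st[i,4]>15:
        q=P[l==i]; print(st[i],q.min(0).round(4),q.max(0).round(4))
p=arm.snapshot("scene"); save(p,"scene5")
E
```

```text
7.65 [0.4973 0.1569 0.1971] [-1.7998e+02 -3.0000e-02  1.7948e+02] [ 0.28  0.33 -0.58] 0.03797160316048329
[  221   162   120   208 18367] ((494.68792724609375, 158.47637939453125), (55.10426330566406, 104.244384765625), 89.41876220703125) plane [ 0.0066 -0.0012  0.1874]
along range [-0.05446943  0.04561266] across [-0.01937726  0.022559  ]
[204 123  25  34 733] [0.4296 0.1126 0.1   ] [0.4496 0.1244 0.1193]
[330 122  25  35 730] [0.4302 0.1917 0.1   ] [0.4504 0.2037 0.1193]
[ 255  125   49   28 1245] [0.4303 0.144  0.1   ] [0.4495 0.1722 0.1272]
```

View pics/wrist5.png

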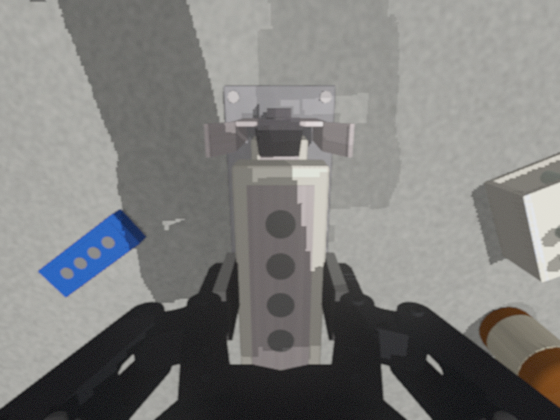

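View pics/scene5.png

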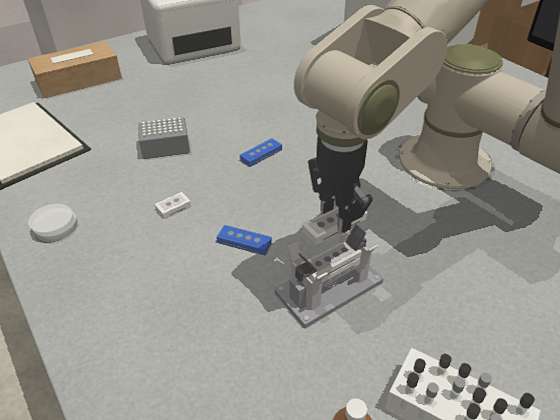

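The held cartridge at (281,270) is in line between the guides, its near end just inside the catch at (280,135). Lowering.

>>> move_arm(commands=[[0.03,-0.0005,0.0005,-0.015,0],[0.03,-0.0005,0.0005,-0.03,0],[0.03,-0.0005,0.0005,-0.04,0],[0.03,-0.0005,0.0005,-0.047,0],[0.03,-0.0005,0.0005,-0.054,0],[0.03,-0.0005,0.0005,-0.06,0],[0.03,-0.0005,0.0005,-0.066,0],[0.03,-0.0005,0.0005,-0.066,0]], squeeze=100)

```text
clock: 8.7
ee_pos: [0.4966, 0.1583, 0.131]
orientation: [-180.0, -0.0, 179.5]
wrist_force: [0.9, -0.4, -1.6]
grip_width: 0.0374
```

```bash
python3 held.py wrist6
```

```text
8.75 [0.4967 0.1583 0.1312] [-1.8000e+02 -2.0000e-02  1.7954e+02] [ 0.32 -0.56 -1.7 ] 0.03688200480175555
[266 124  46  27 988] ((431.6537170410156, 163.40711975097656), (17.358684539794922, 11.556478500366211), 89.70030212402344) plane [-1.2711  0.038   0.0369]
along range [-0.07081086 -0.05970744] across [-0.00328254  0.01306496]
[367 141  19  42 633] ((442.0708312988281, 200.40679931640625), (6.23286247253418, 16.807729721069336), 89.19337463378906) plane [0.0035 1.0262 0.073 ]
along range [-0.06305565 -0.04674712] across [0.03882716 0.04468574]
[166 143  20  40 607] ((441.76953125, 115.54071044921875), (6.391148090362549, 15.866373062133789), 87.95360565185547) plane [-0.0092 -1.0683  0.0699]
along range [-0.06217823 -0.04681072] across [-0.04601322 -0.04017821]
[  221   162   120   208 18286] ((493.8080139160156, 159.70068359375), (54.66442108154297, 103.59710693359375), 89.3692398071289) plane [ 0.0068 -0.0005  0.1213]
along range [-0.05446267  0.04570456] across [-0.01956961  0.02238991]
```

View pics/wrist6.png

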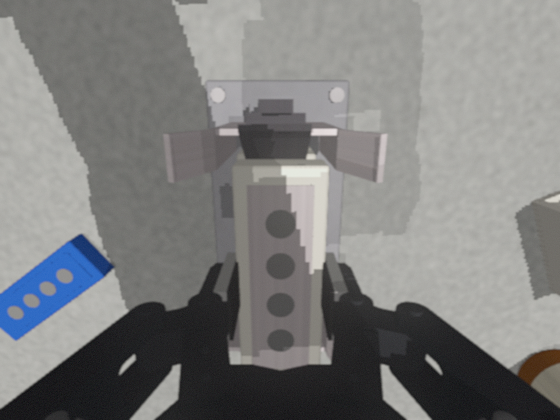

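No contact so far and the cartridge is still centred between the guide wings at (200,155) and (360,155). Pressing on in small steps.

>>> move_arm(commands=[[0.03,0,0,-0.006,0],[0.03,0,0,-0.012,0],[0.03,0,0,-0.016,0],[0.03,0,0,-0.02,0]])

```text
clock: 9.25
ee_pos: [0.4966, 0.1582, 0.1111]
orientation: [-180.0, -0.0, 179.5]
wrist_force: [-2.2, -0.5, 4.0]
grip_width: 0.0372
```

>>> move_arm(commands=[[0.03,0,0,-0.004,0],[0.03,0,0,-0.008,0],[0.03,0,0,-0.011,0]])

```text
clock: 9.62
ee_pos: [0.4966, 0.1583, 0.1002]
orientation: [-180.0, -0.0, 179.5]
wrist_force: [-2.0, -1.2, 4.8]
grip_width: 0.0374
```

```bash
python3 held.py wrist7
```

```text
9.675 [0.4966 0.1583 0.0999] [-1.8000e+02 -2.0000e-02  1.7954e+02] [-1.86 -0.64  4.39] 0.037141124448106126
[ 186  113  179   75 4094] ((435.9208984375, 158.1336669921875), (67.37255096435547, 28.24411964416504), 89.60057067871094) plane [-0.1478  0.0013  0.0829]
along range [-0.07477241 -0.04689827] across [-0.03378019  0.03222053]
[  221   162   120   204 15917] ((494.74798583984375, 160.49795532226562), (99.73050689697266, 54.268150329589844), 7.933568954467773) plane [-0.0012 -0.0013  0.0906]
along range [-0.0525839   0.04497557] across [-0.02005373  0.02273372]
```

View pics/wrist7.png

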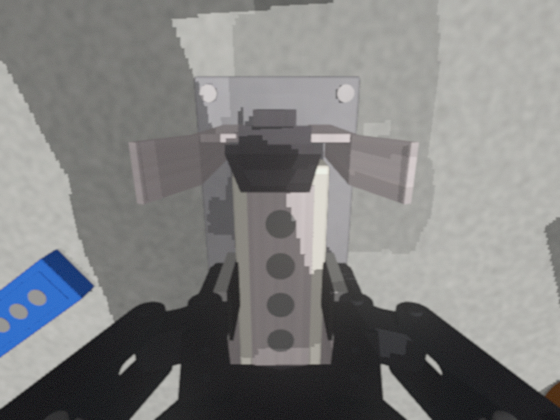

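The near catch (280,165) now overlaps the cartridge end; its top is at about 90.6 mm. I'll press another 6 mm to make sure both have snapped, then come back up gently.

>>> move_arm(commands=[[0.03,0,0,-0.003,0],[0.03,0,0,-0.006,0],[0.03,0,0,-0.006,0],[0.03,0,0,-0.006,0]])

```text
clock: 10.18
ee_pos: [0.4967, 0.1583, 0.0944]
orientation: [-180.0, -0.0, 179.5]
wrist_force: [-2.2, -0.6, 5.9]
grip_width: 0.0373
```

```bash
python3 held.py wrist8
python3 - <<'E'
from h import *
p=arm.snapshot("scene"); cv2.imwrite("pics/scene8.png",cv2.resize(p["color"][170:350,230:430,::-1],(660,594),interpolation=cv2.INTER_CUBIC))
E
```

```text
10.225 [0.4967 0.1583 0.0944] [180.    -0.   179.54] [-2.72 -0.77  5.92] 0.03784732891403138
[192 133  45  55 936] ((438.92724609375, 135.0760955810547), (20.389570236206055, 17.931072235107422), 5.9888997077941895) plane [-0.0834  0.0622  0.0824]
along range [-0.06679758 -0.046827  ] across [-0.0319555  -0.01593203]
[313 133  46  54 874] ((439.17425537109375, 180.75929260253906), (18.06713104248047, 20.056293487548828), 83.01549530029297) plane [-0.091  -0.0271  0.0813]
along range [-0.06677231 -0.04709006] across [0.01415726 0.03061047]
[  221   162   120   208 15327] ((495.1478271484375, 160.6835479736328), (100.58023834228516, 54.11711883544922), 7.193093299865723) plane [ 0.0006 -0.0016  0.0848]
along range [-0.05159484  0.0461663 ] across [-0.02020167  0.0230901 ]
```

View pics/scene8.png

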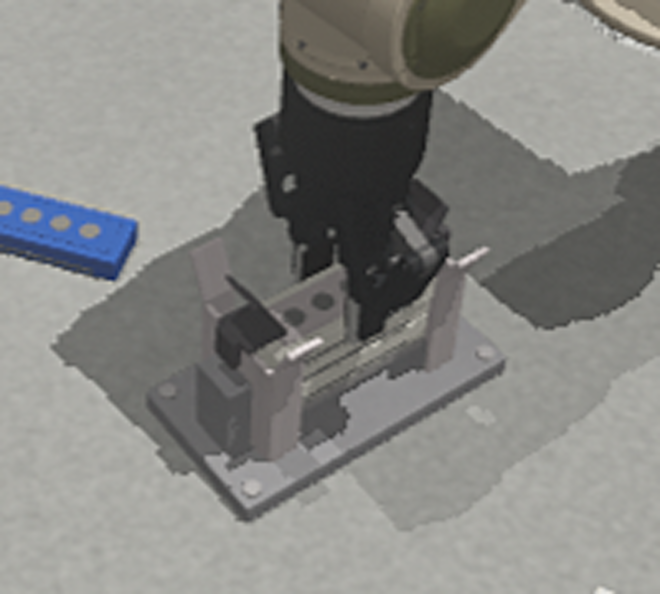

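View pics/wrist8.png

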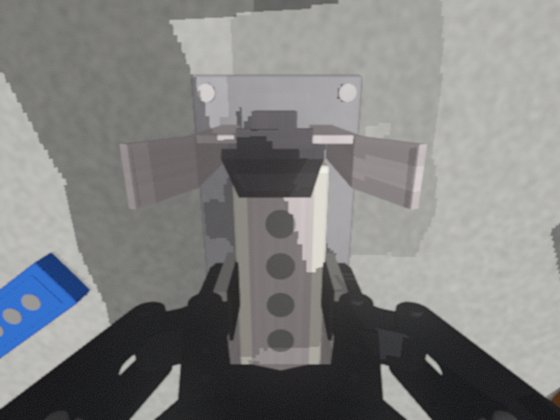

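Both catches are over the cartridge, and its centre is at about 76 mm with 6 N up, which matches the spring alone. I'll rise 5 mm to meet the catches, then open and leave.

>>> move_arm(commands=[[0.03,0,0,0.003,0],[0.03,0,0,0.005,0],[0.045,0,0,0.005,0],[0.055,0,0,0.005,0],[0.07,0,0,0.005,0],[0.07,0,0,0.005,0]])

```text
clock: 11.02
ee_pos: [0.4967, 0.1583, 0.0992]
orientation: [180.0, -0.0, 179.5]
wrist_force: [0.5, -0.6, -0.0]
grip_width: 0.0703
```

```bash
python3 held.py wrist9
```

```text
11.075 [0.4967 0.1583 0.0992] [-180.     -0.    179.54] [-0.05 -0.5   0.01] 0.06990647588585785
[ 186  121  178   67 3635] ((437.396484375, 157.99874877929688), (66.47535705566406, 25.44646644592285), 89.537109375) plane [-0.0911  0.0081  0.0858]
along range [-0.07158265 -0.04696489] across [-0.03334204  0.03198518]
[  232   162    98   205 15680] ((492.22198486328125, 159.6974334716797), (40.324867248535156, 100.05651092529297), 89.56455993652344) plane [-0.0002 -0.0011  0.0912]
along range [-0.05249481  0.04377   ] across [-0.0179997  0.0208823]
```

View pics/wrist9.png

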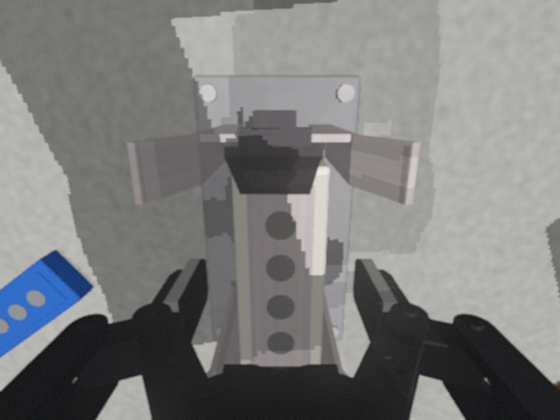

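The cartridge is released and flat, with its top at 91 mm, just under the catch undersides. The fingers (180,300) and (380,300) are clear of it. Rising now.

>>> move_arm(commands=[[0.07,0,0,0.01,0],[0.07,0,0,0.03,0],[0.07,0,0,0.07,0],[0.07,0,0,0.13,0],[0.07,0,0,0.18,0],[0.07,0,0,0.2,0],[0.07,0,0,0.2,0],[0.07,0,0,0.2,0]])

```text
clock: 12.08
ee_pos: [0.4963, 0.1582, 0.2982]
orientation: [-180.0, -0.1, 179.5]
wrist_force: [-0.0, -0.3, -0.0]
grip_width: 0.0701
```

Run:
```python
from h import *
p=arm.snapshot("wrist"); save(p,"wrist10"); P=cloud(p); s=arm.observe(); print(s["clock"],s["ee_pos"],s["wrist_force"])
def near(P): return (abs(P[...,0]-.497)<.12)&(abs(P[...,1]-.158)<.08)
m=near(P)&(abs(P[...,2]-.091)<.005)&(abs(P[...,1]-.158)<.025)&(abs(P[...,0]-.497)<.044)
q=P[m]; A=np.c_[q[:,:2]-[.497,.158],np.ones(len(q))]; print("plane",np.linalg.lstsq(A,q[:,2],rcond=None)[0],len(q))
for a in np.arange(.455,.545,.02):
    t=q[abs(q[:,0]-a)<.008]; print(round(a,3),np.percentile(t[:,1],[2,98]).round(4))
m=near(P)&(P[...,2]>.095)&(P[...,2]<.14)
n,l,st,ce=cv2.connectedComponentsWithStats(m.astype(np.uint8))
for i in range(1,n):
    if st[i,4]>15: r=P[l==i]; print(st[i],r.min(0).round(3),r.max(0).round(3))
C=p["color"]; print()
p=arm.snapshot("scene"); save(p,"scene10"); 
for d in arm.recognise(p,"short_center"): print(d["conf"],w(p,d["at"]).round(4))
p=arm.snapshot("top"); save(p,"top10"); 
for d in arm.recognise(p,"short_center"): print(d["conf"],w(p,d["at"]).round(4))
```

```text
12.125 [0.49634485 0.15821072 0.29807862] [ 0.10807433 -1.0776755  -0.67222397]
plane [ 0.00020573 -0.00026183  0.09116943] 3116
0.455 [0.1405 0.1799]
0.475 [0.1412 0.1791]
0.495 [0.1406 0.1793]
0.515 [0.1407 0.1795]
0.535 [0.1407 0.1786]
[270 109  17   7 100] [0.422 0.15  0.095] [0.427 0.166 0.099]
[229 118  18  24 381] [0.43  0.113 0.095] [0.45  0.127 0.119]
[263 119  31  23 645] [0.431 0.144 0.095] [0.452 0.172 0.126]
[311 118  18  24 368] [0.43  0.19  0.095] [0.45  0.204 0.12 ]
[265 225  28  31 801] [0.541 0.143 0.095] [0.563 0.171 0.127]
[234 228  16  26 287] [0.543 0.112 0.095] [0.563 0.125 0.119]
[308 228  16  26 290] [0.544 0.189 0.095] [0.565 0.203 0.119]

0.98 [ 0.6422 -0.223   0.0206]
0.77 [ 0.6435 -0.2241  0.0198]
```

View pics/wrist10.png

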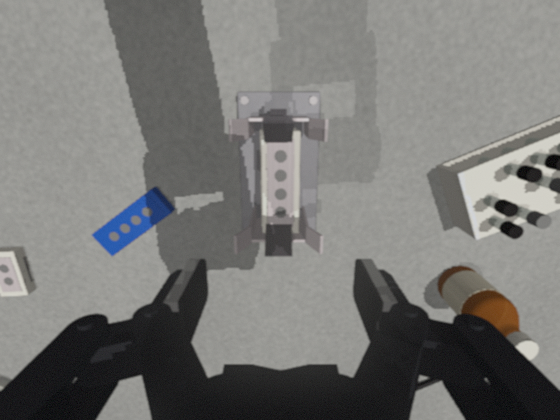

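View pics/scene10.png

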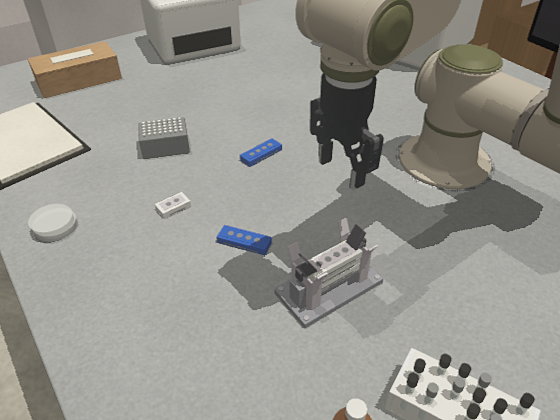

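The cartridge lies flat at 91.2 mm under both catches ((279,130) and (279,240)), and the short one at scene pixel (173,204) hasn't moved.

```bash
python3 -c "
from rig import arm
print(arm.hand_in())"
```

```text
the job is handed in; nothing more can be done
None
```

I loaded the full-length white cartridge on top of the stack, pushed it down past both catches, let go, and handed the job in at about 12 s. No verdict was reported.

**Loading:** I gripped the cartridge across its width and lowered it between the guides. I pressed its centre to about 76 mm, which is 6 mm below the seat. The highest wrist force I read was about 6 N. I then rose 5 mm and opened the fingers, which came free without contact.

**Last checks, with the arm clear:**
- **Height and tilt:** the cartridge lies flat, with less than 0.001 rad of tilt. Its top is at 91.2 mm, right at the catch undersides, so its centre is at about 82 mm.
- **Position:** it is about 2 mm off the seat across and in line. I last measured its position along the channel while it was gripped, at about 1 mm off. The visible strip after release could not confirm it, because the catches cover both ends.
- **Catches:** both are back at the same positions as before loading, and both cover the cartridge ends.
- **Follower:** I did not measure its travel directly. The cartridge height implies about 16 mm.
- **Short cartridge:** it is at about (0.643, -0.223), within about 4 mm of its first reading, which is the limit of the recognition.

None of these checks failed or disagreed.

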